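# Line up a gate hinge for its pin

## Robot

A 6-joint arm with a two-finger parallel gripper is mounted at the origin on the work surface. World frame = base frame: x ahead of the robot, y to its left, z up, the work surface at z = 0. Lengths are in m, angles in rad, forces in N, time in s.
With the tool pointing down it reaches from about 0.325 to 0.85 m from the base axis. Payload 4.4 kg.
Tool frame: the origin (TCP) lies at the very end of the fingers, on their centre line; the grasp point (between the pads) lies 19 mm behind it; z points along the fingers, y is the direction in which the jaws open and shut (so a half turn about z gives the same grasp; the last joint's range is limited). The gripper opens to 94 mm and grips with 3 to 60 N. Pads are 16 mm wide; open, the fingers measure 119 mm over their backs; the gripper's body (75 mm by 177 mm) begins 78 mm behind the grasp point.
Start: joints at [-1.313, 0.207, 1.542, -0, 1.393, -0.15], TCP at [0.228, -0.528, 0.205] pointing down, gripper open.
Joint ranges: [-2.73, 2.73], [-0.86, 2.22], [0.23, 2.46], [-1.11, 4.25], [0.08, 2.63], [-2.82, 2.82]. Speed limits (rad/s): [2.79, 2.79, 3.14, 3.14, 3.14, 3.14].

## Interface

Orientations are given as a unit quaternion [x, y, z, w].
In Python, from station import robot gives the robot as it stands. Calls block until the motion is done:
- robot.goto(position, orientation): joint-space move of the TCP to a pose.
- robot.move_l(position, v=0.15, attitude=None, threshold=None): straight line of the TCP; attitude=None keeps the orientation; v is the mean speed in m/s. With threshold (N) it stops when the force on the tool has changed by that much, and returns True; else False.
- robot.move_j(angles): joint-space move.
- robot.command_gripper(opening, strength=None): finger opening in m; strength is the grip in N (None keeps the last); returns when the fingers have stopped.
- robot.pause(seconds).
- robot.solve_ik(position, orientation): joint angles nearest the present ones, or None.
- robot.grab_frame(name): name is "scene" or "top" or "wrist"; returns the picture (420x560x3 uint8, red, green, blue); there is no depth.
- robot.camera_params(name): a dict with "intrinsics" (3x3 intrinsics, pixels), "k1" (the pictures are not rectified: a ray, as slopes to the right and down, at radius r is drawn at 1 + k1 r^2 times it, then the intrinsics apply), "eye" and "rotation" of the camera in the world. Camera axes: x right, y down, z forward; pixel columns grow to the right and rows downward; lengths in m; the calibration is good to about 2 mm. A picture is of the moment at which its call begins: read the wrist's pose just before it. camera_params takes no time and is no camera call; for the wrist camera it gives the pose at the moment of the call.
A pose or a line that the arm cannot do raises robot.MotionError and nothing moves.
- robot.finish_job(): hands the job in, once; it reports no verdict.
Readings, each from a call of its own:
- robot.get_clock(): time.
- robot.get_q(): joint angles.
- robot.get_qd(): joint speeds.
- robot.get_tau(): joint torques, N m.
- robot.get_eef_pos(): TCP position.
- robot.get_orientation(): TCP orientation.
- robot.get_wrist_force(): force on the tool from outside, world axes, zero at the start.
- robot.get_ft_torque(): the same for the moment, N m.
- robot.get_grip_width(): finger opening in m.
Only numpy, scipy, OpenCV 4.12 (cv2) and the standard library are available. Lean on these libraries where they do the work, as an engineer would, in place of code of your own. Each camera call takes 0.05 s, during which the arm holds its last target.

## Task

The glass bottle is in the way in front of the hinge on the jamb block: stand it upright on the grey silicone saucer and let go of it. Then pick up the green gate stile, gently bring its single hinge knuckle in between the jamb's two knuckles so that the three holes line up for the pin, and finish while still holding it there, upright, in the air, without leaning on the jamb. Leave the pot, the trowel, the bamboo marker and the hinge pin alone.

Things in the scene. Friction and masses are not known exactly. Their poses are not given: they have to be found in the camera images.
- jamb: Fixed jamb block to the robot's right: pale wood 60 (x) x 110 (y) x 150 mm high on a 12 mm plywood foot reaching back to x = +90. Origin at the centre of the underside. Its front looks along its own -x (roughly the robot's left, world +y) and carries a steel hinge leaf with two knuckles (upright tubes, outer diameter 26, hole 14), one above the other.
- jamb_hole (a point): Where the stile's knuckle centre belongs: on the upright axis of the jamb's knuckles, mid-gap, 52 mm in front of the jamb's origin (its -x side), 92 mm above the bench. Lower knuckle spans heights 49-75 mm, upper 109-135 mm (gap 34); the leaf plate is 18 mm behind the axis. Axes as the jamb's; come in from the front along its +x.
- stile: Loose gate stile, about 0.18 kg: a green-painted wood piece 60 (x) x 28 (y) x 100 high, standing upright on the bench at the robot's left. Origin at the centre of its underside, z up. Its +x edge carries a steel hinge leaf with one knuckle. Grip it from above across its 28 mm thickness (its y).
- stile_center (a point): Centre of the green stile's wood, 50 mm above its underside; axes as the stile's.
- stile_hole (a point): Centre of the stile's knuckle (upright tube, outer diameter 26, hole 14, 28 high, from 36 to 64 mm above the stile's underside): 56 mm from the stile's centre along its +x, at the same height as point stile_center. Fitted straight, the stile's axes are parallel to the jamb's and it hangs 42 mm above the bench.
- bottle: Loose amber glass bottle with a black screw cap, about 0.25 kg, standing upright in front of the jamb's hinge: body diameter 60, 170 high in all; the cap is the top 27 mm (143 to 170 mm above the underside) and 32 mm in diameter, a good place to grip from above. Origin at the centre of its underside.
- bottle_center (a point): Point on the bottle's axis, half-way up (85 mm above its underside).
- saucer: Loose grey silicone saucer, empty at first: 130 mm across the rim, 16 mm high, flat inner floor about 104 mm across. Origin at the centre of its underside.
- saucer_in (a point): Centre of the saucer's inner floor, 4 mm above its underside.
- pot_center (a point): Orange plastic flower pot, 110 mm across the rim, 92 high; this is its centre, 46 mm up. Leave it alone.
- trowel: Stainless hand trowel with a wooden handle, 275 mm long, lying towards the far edge of the bench; origin near its middle, underside. Leave it alone.
- marker: Flat bamboo plant marker, 128 x 18 x 4 mm, lying on the bench near the robot. Leave it alone.
- pin: L-shaped steel hinge pin, 8 mm thick, 110 mm long, lying on the bench near the robot; it is for later. Leave it alone.
Mind the look-alikes: they are no part of the job. What is meant by the saucer is not black, blue or red, and is the larger of those in its own colour.

How it is judged:
By the outcome, as a careful person would: the job done as asked, in the order asked, and still so for the second after the job is handed in, while the arm keeps its last pose, push and grip.
It also fails if it takes over 58 s, if anything falls off the work surface, if the arm or the gripper's body presses on something with over 40 N, if the wrist force passes 120 N, or if a joint passes its speed limit or range.

## Working session

There is one attempt and no reset: what is moved stays moved. The work goes in short steps, each a Python script; the robot and the scene stay as the last script left them, time stands still between calls to the robot, and variables do not carry over. Pictures are saved under pics/ and viewed, and the job is handed in when it is done.

```bash
ls; mkdir -p pics
python3 - <<'E'
from station import robot
import cv2
for n in ["scene","top","wrist"]:
    p=robot.camera_params(n); f=robot.grab_frame(n)
    cv2.imwrite(f"pics/{n}0.png",f[...,::-1]); print(n,p)
print(robot.get_clock(),robot.get_orientation(),robot.get_grip_width())
E
```

```text
pics
scene {'intrinsics': array([[520.82863558,   0.        , 279.45453914],
       [  0.        , 520.82863558, 209.48408129],
       [  0.        ,   0.        ,   1.        ]]), 'k1': -0.1474777986565628, 'eye': array([ 1.24843253, -0.17797468,  0.94069406]), 'rotation': array([ 0.7537809 ,  0.54442792, -0.21081486, -0.30161182])}
top {'intrinsics': array([[430.44016025,   0.        , 285.19636207],
       [  0.        , 430.44016025, 206.42253996],
       [  0.        ,   0.        ,   1.        ]]), 'k1': -0.05544409823207793, 'eye': array([0.3785437 , 0.05917557, 1.0533817 ]), 'rotation': array([ 0.7063771 , -0.70489132,  0.03715312, -0.05271871])}
wrist {'intrinsics': array([[315.08033153,   0.        , 279.21543827],
       [  0.        , 315.08033153, 204.01683634],
       [  0.        ,   0.        ,   1.        ]]), 'k1': -0.00873856081110249, 'eye': array([ 0.28728766, -0.50135913,  0.38371802]), 'rotation': array([ 0.83028987, -0.54568793, -0.06331166,  0.09399493])}
0.15 [ 9.79290056e-01  2.02460464e-01 -6.20383692e-05 -8.62074510e-04] 0.09395064528605558
```

View pics/scene0.png

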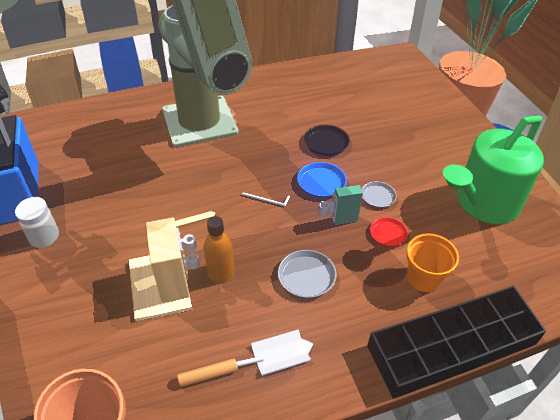

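View pics/top0.png

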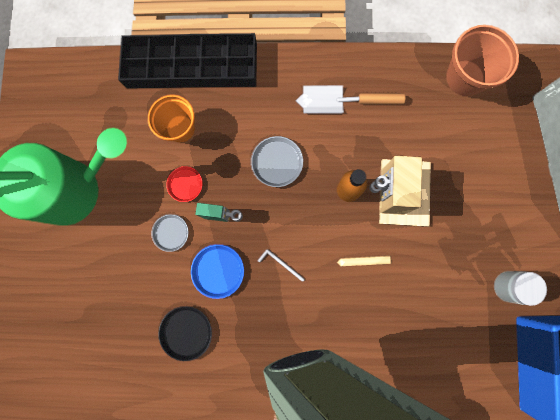

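View pics/wrist0.png

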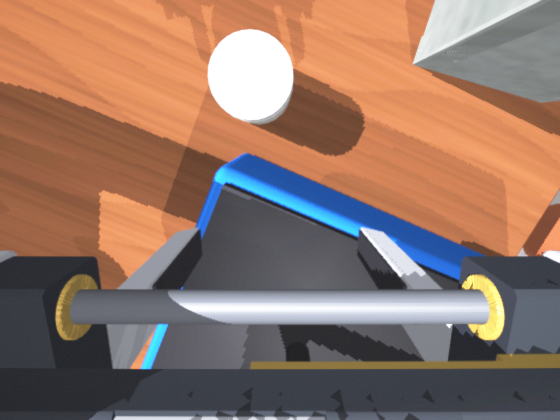

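The three views show:

- **Top:** bottle cap at about (358,178), jamb at (405,183), stile at (210,211) with its knuckle at (236,215).
- **Saucer candidates (top):** large grey (277,162), small grey (170,233), blue (218,271), red (185,184), black (185,333). The large grey one fits the description.
- **Green look-alike (top):** the watering can at (45,185). The stile is the block with the steel knuckle at (210,211).
- **Brown look-alike (top):** none that resembles the bottle. The white jar at (525,288) is different.

```bash
cat > h.py <<'E'
import numpy as np, cv2
from scipy.spatial.transform import Rotation as R
def ray(p,uv):
    K=p['intrinsics'];D=np.array([p['k1'],0,0,0,0.])
    n=cv2.undistortPoints(np.array(uv,float).reshape(-1,1,2),K,D).reshape(-1,2)
    d=np.c_[n,np.ones(len(n))]
    return R.from_quat(p['rotation']).apply(d)
def onz(p,uv,z):
    d=ray(p,uv);e=p['eye'];return e+d*((z-e[2])/d[:,2])[:,None]
def proj(p,X):
    X=np.atleast_2d(X);r=R.from_quat(p['rotation']).inv()
    return cv2.projectPoints(r.apply(X-p['eye']),np.zeros(3),np.zeros(3),p['intrinsics'],np.array([p['k1'],0,0,0,0.]))[0].reshape(-1,2)
def crop(f,x0,y0,x1,y1,s,name):
    c=cv2.resize(np.ascontiguousarray(f[y0:y1,x0:x1]),None,fx=s,fy=s,interpolation=cv2.INTER_CUBIC)
    for x in range((x0+9)//10*10,x1,10):
        cv2.line(c,((x-x0)*s,0),((x-x0)*s,4 if x%50 else 12),(0,255,255),1)
        if x%20==0: cv2.putText(c,str(x),((x-x0)*s,22),0,.4,(0,255,255),1)
    for y in range((y0+9)//10*10,y1,10):
        cv2.line(c,(0,(y-y0)*s),(4 if y%50 else 12,(y-y0)*s),(0,255,255),1)
        if y%20==0: cv2.putText(c,str(y),(14,(y-y0)*s+4),0,.4,(0,255,255),1)
    cv2.imwrite(name,c)
E
python3 - <<'E'
from h import *
t=cv2.imread('pics/top0.png');s=cv2.imread('pics/scene0.png')
crop(t,150,130,290,245,5,'pics/c_left.png')
crop(t,330,145,440,235,7,'pics/c_jamb.png')
crop(s,120,200,350,325,3,'pics/c_sc.png')
E
```

```text
(no output)
```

View pics/c_left.png

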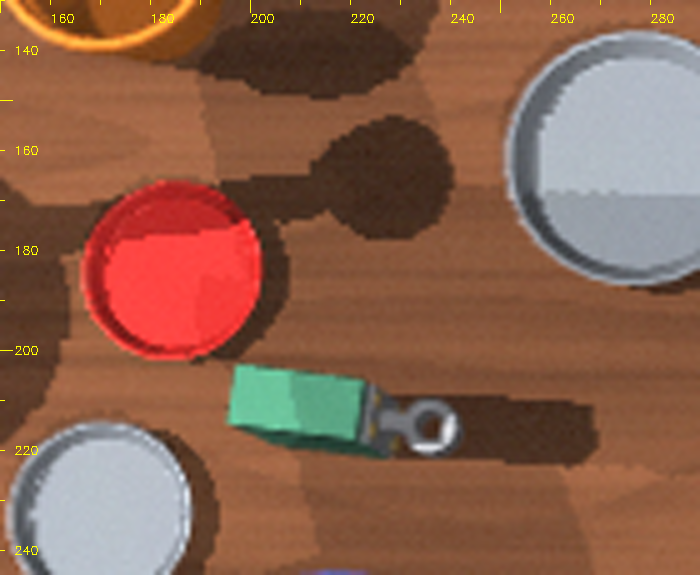

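View pics/c_jamb.png

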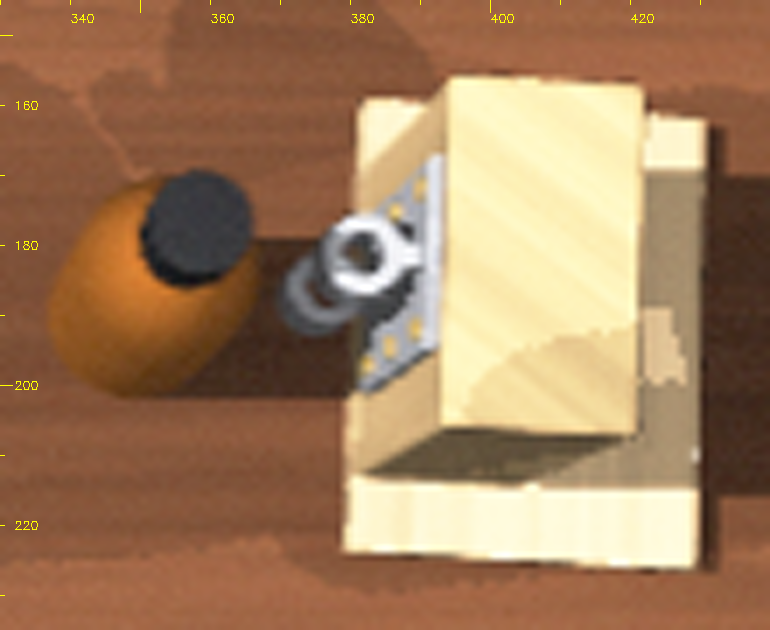

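View pics/c_sc.png

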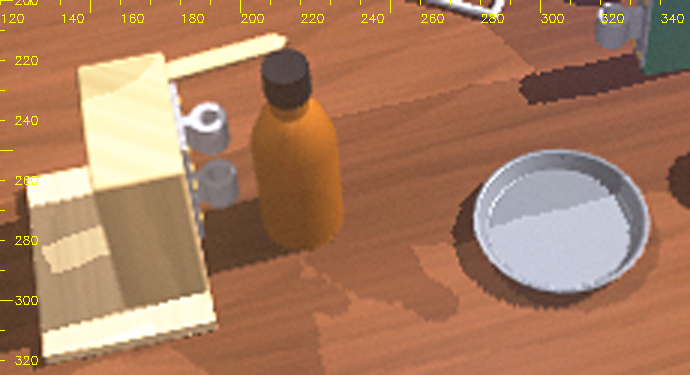

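```bash
cat > m.py <<'E'
from h import *
from station import robot
t=robot.camera_params('top');s=robot.camera_params('scene')
np.set_printoptions(precision=4,suppress=True)
print('cap',onz(t,[(358.4,176.6)],.17), 'scene',onz(s,[(215.3,220.5)],.17))
for nm,p in (('top0',t),('scene0',s)):
    im=cv2.imread(f'pics/{nm}.png')
    hsv=cv2.cvtColor(im,cv2.COLOR_BGR2HSV)
    m=((hsv[...,1]<70)&(hsv[...,2]>70)).astype(np.uint8)
    n,l,st,c=cv2.connectedComponentsWithStats(m)
    g=(277,162) if nm=='top0' else (307,274)
    mm=(l==l[g[1],g[0]]).astype(np.uint8)
    ct=max(cv2.findContours(mm,0,2)[0],key=cv2.contourArea)
    e=cv2.fitEllipse(cv2.convexHull(ct)); print(nm,e,onz(p,[e[0]],.016),onz(p,[e[0]],.008))
st=np.array([(197.4,203),(223.4,205.6),(222,218),(195.8,214.6)])
c=onz(t,st,.1);print('stile',c,c.mean(0),np.linalg.norm(np.diff(c,axis=0),axis=1));
print('kn',onz(t,[(236.4,215.4)],.064))
for zz in (.15,.162):
  c=onz(t,[(394.1,156),(422.1,157.3),(420.7,207.1),(392.9,205.7)],zz);print('jamb',c,c.mean(0),np.linalg.norm(np.diff(c,axis=0),axis=1))
print('jk',onz(t,[(382.1,181.4)],.135),onz(s,[(189.6,239.5)],.135))
print(R.from_quat(robot.get_orientation()).as_matrix())
E
python3 m.py
```

```text
cap [[ 0.5543 -0.0735  0.17  ]] scene [[ 0.5545 -0.0711  0.17  ]]
top0 ((276.6748962402344, 161.1841278076172), (50.919044494628906, 52.69411087036133), 82.19010162353516) [[0.6237 0.1037 0.016 ]] [[0.6255 0.1041 0.008 ]]
scene0 ((306.5794982910156, 273.21356201171875), (47.86293029785156, 59.124507904052734), 95.32740783691406) [[0.6288 0.1031 0.016 ]] [[0.6234 0.1056 0.008 ]]
stile [[0.5081 0.2781 0.1   ]
 [0.5022 0.2191 0.1   ]
 [0.4743 0.2217 0.1   ]
 [0.4818 0.281  0.1   ]] [0.4916 0.25   0.1   ] [0.0593 0.0281 0.0598]
kn [[0.484  0.1943 0.064 ]]
jamb [[ 0.6033 -0.1541  0.15  ]
 [ 0.6006 -0.2142  0.15  ]
 [ 0.4928 -0.2071  0.15  ]
 [ 0.4958 -0.1483  0.15  ]] [ 0.5481 -0.1809  0.15  ] [0.0602 0.108  0.0589]
jamb [[ 0.6003 -0.1512  0.162 ]
 [ 0.5976 -0.2106  0.162 ]
 [ 0.4913 -0.2036  0.162 ]
 [ 0.4942 -0.1455  0.162 ]] [ 0.5459 -0.1777  0.162 ] [0.0594 0.1065 0.0581]
jk [[ 0.5507 -0.1299  0.135 ]] [[ 0.5571 -0.128   0.135 ]]
[[ 0.918   0.3965 -0.0005]
 [ 0.3965 -0.918   0.0017]
 [ 0.0002 -0.0017 -1.    ]]
```

```bash
cat >> h.py <<'E'
def quat(a): # tool down, tool x at world angle a
    x=np.array([np.cos(a),np.sin(a),0]);z=np.array([0,0,-1.]);y=np.cross(z,x)
    return R.from_matrix(np.c_[x,y,z]).as_quat()
E
python3 - <<'E'
from h import *
from station import robot
robot.move_l([.26,-.5,.32],v=.3)
robot.goto([.554,-.05,.29],quat(np.pi/2))
robot.pause(.3)
p=robot.camera_params('wrist');f=robot.grab_frame('wrist')[...,::-1]
cv2.imwrite('pics/w1.png',f);np.save('w1.npy',p,allow_pickle=True)
print(robot.get_clock(),robot.get_eef_pos(),robot.get_q(),p)
E
```

```text
3.0 [ 0.55399029 -0.05045258  0.29003645] [-2.46368788e-01  1.13812283e-01  1.47459798e+00 -5.78177018e-05
  1.55309807e+00 -2.45605060e-01] {'intrinsics': array([[315.08033153,   0.        , 279.21543827],
       [  0.        , 315.08033153, 204.01683634],
       [  0.        ,   0.        ,   1.        ]]), 'k1': -0.00873856081110249, 'eye': array([0.55350187, 0.01494517, 0.4693313 ]), 'rotation': array([ 9.93526966e-01, -6.32454029e-04,  3.88683254e-04,  1.13594087e-01])}
```

View pics/w1.png

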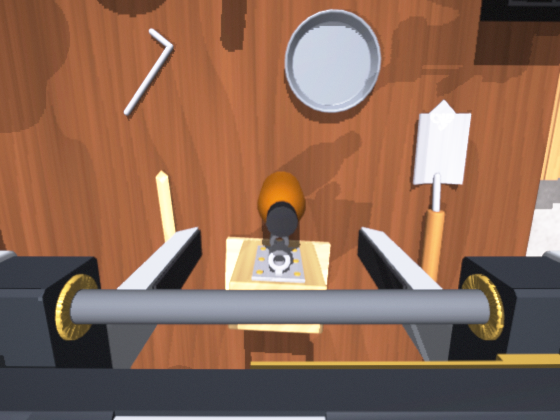

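The wrist view shows the cap at (282,219), the upper knuckle ring at (280,262) and the grey saucer's rim centre at (332,62). The fingers clear everything. I'll crop and measure.

Run:
```python
from h import *
f=cv2.imread('pics/w1.png')
crop(f,215,165,345,290,6,'pics/w1c.png')
p=np.load('w1.npy',allow_pickle=True).item()
np.set_printoptions(precision=4,suppress=True)
print('sauc',onz(p,[(332.5,62)],.016))
```

```text
sauc [[0.6254 0.1051 0.016 ]]
```

View pics/w1c.png

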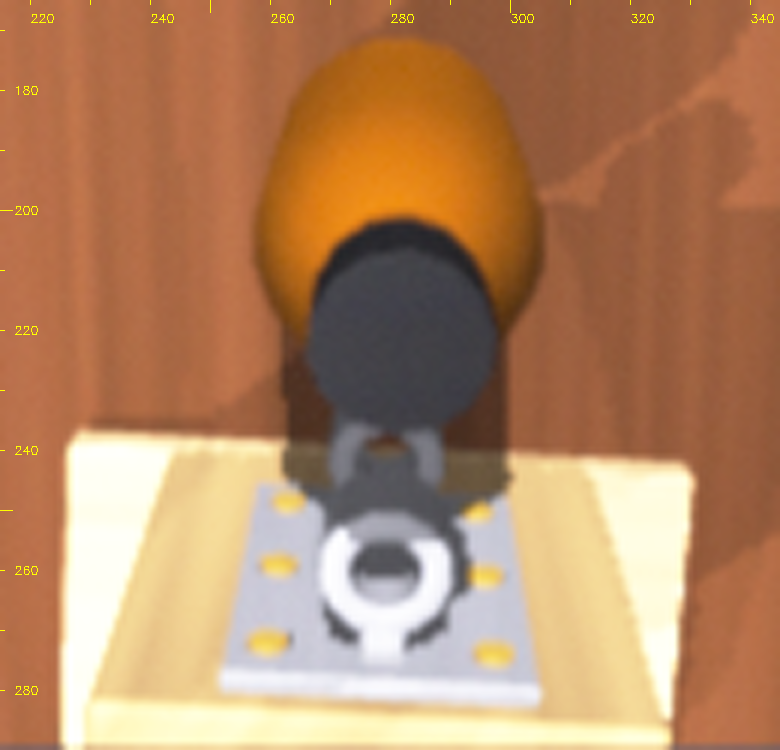

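Run:
```python
from h import *
p=np.load('w1.npy',allow_pickle=True).item()
np.set_printoptions(precision=4,suppress=True)
print('cap',onz(p,[(282,220.8)],.17));print('jk',onz(p,[(279.5,260.5)],.135))
a=onz(p,[(226.7,237.2),(329.7,242.5)],.012);print(a,np.degrees(np.arctan2(*(a[1]-a[0])[1::-1])))
from station import robot
robot.command_gripper(.07,25)
x=[.5545,-.0725]
robot.move_l(x+[.22],v=.25)
robot.move_l(x+[.140],v=.08,threshold=6)
print(robot.get_eef_pos(),robot.get_wrist_force())
robot.command_gripper(.01)
print(robot.get_grip_width(),robot.get_eef_pos(),robot.get_wrist_force(),robot.get_clock())
```

```text
cap [[ 0.5564 -0.0714  0.17  ]]
jk [[ 0.554  -0.1284  0.135 ]]
[[ 0.4735 -0.1429  0.012 ]
 [ 0.6312 -0.1517  0.012 ]] -3.1911772491980055
[ 0.5551 -0.0727  0.1407] [ 0.3853 -0.2648 -0.553 ]
0.0313039902274456 [ 0.5547 -0.0725  0.1401] [ 0.2013 -0.8612  0.4371] 5.85
```

Run:
```python
from h import *
from station import robot
np.set_printoptions(precision=4,suppress=True)
robot.move_l([.5545,-.0705,.21],v=.1)
print(robot.get_grip_width(),robot.get_wrist_force())
s=[.6252,.1042]
robot.move_l(s+[.21],v=.15)
f=robot.grab_frame('scene')[...,::-1];cv2.imwrite('pics/s2.png',f)
robot.move_l(s+[.155],v=.1)
print(robot.get_wrist_force())
print(robot.move_l(s+[.1425],v=.03,threshold=2.5))
print(robot.get_eef_pos(),robot.get_wrist_force(),robot.get_clock())
f=robot.grab_frame('scene')[...,::-1];cv2.imwrite('pics/s3.png',f)
g=robot.grab_frame('top')[...,::-1]
crop(f,200,120,410,320,3,'pics/s3c.png')
```

```text
0.03129530336026437 [-1.3203  0.0255 -3.7883]
[ 0.0035 -0.0972 -2.8074]
True
[0.6258 0.1042 0.1437] [ 1.3747 -0.7898  4.4767] 9.275
```

View pics/s3c.png

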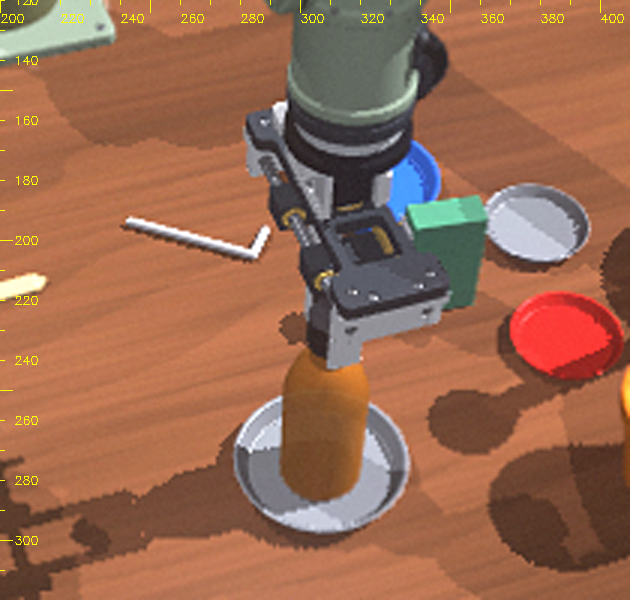

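The crop shows the bottle standing upright at about (307,270), inside the grey saucer with clear floor all round. I'll release it, then look at the stile with the wrist camera.

Run:
```python
from h import *
from station import robot
np.set_printoptions(precision=4,suppress=True)
robot.command_gripper(.07)
robot.move_l([.6255,.1042,.25],v=.15)
robot.goto([.492,.225,.29],quat(np.radians(85)))
robot.pause(.2)
p=robot.camera_params('wrist');f=robot.grab_frame('wrist')[...,::-1]
cv2.imwrite('pics/w4.png',f);np.save('w4.npy',p,allow_pickle=True)
crop(f,200,130,400,290,4,'pics/w4c.png')
f=robot.grab_frame('scene')[...,::-1];crop(f,120,120,400,320,2,'pics/s4c.png')
print(robot.get_clock(),robot.get_q())
```

```text
12.075 [ 0.2671  0.0821  1.5106 -0.0001  1.55    0.356 ]
```

View pics/w4.png

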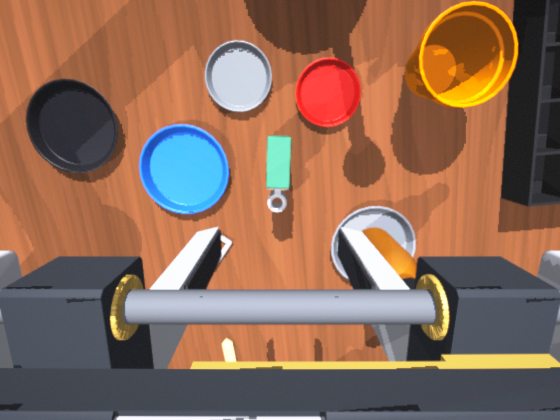

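View pics/w4c.png

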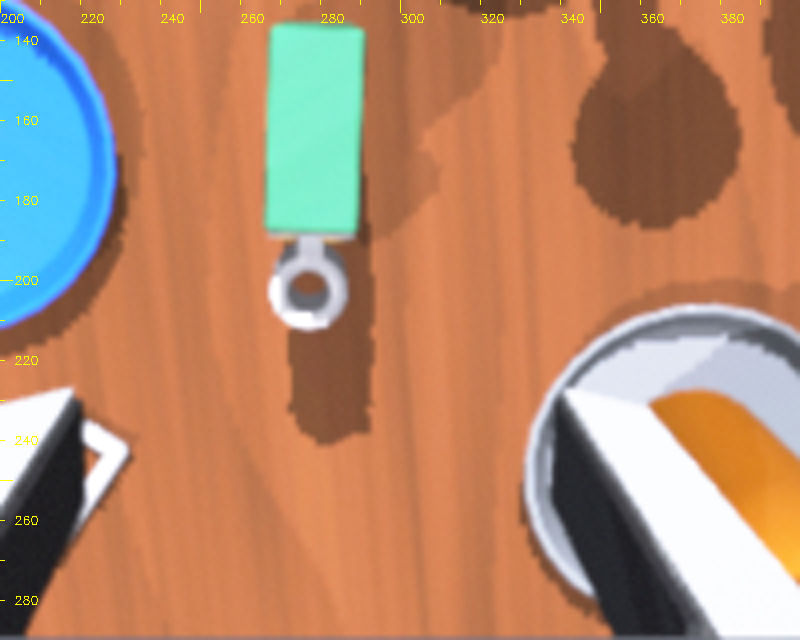

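View pics/s4c.png

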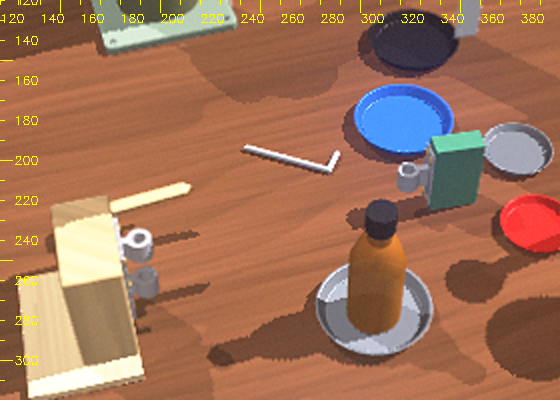

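Run:
```python
from h import *
p=np.load('w4.npy',allow_pickle=True).item()
np.set_printoptions(precision=4,suppress=True)
c=onz(p,[(267.75,136.25),(291,137.75),(289,188.25),(266.25,187.5)],.1)
print(c,c.mean(0))
x1=c[2]-c[1];x2=c[3]-c[0];print([np.degrees(np.arctan2(v[1],v[0])) for v in (x1,x2)],np.linalg.norm(x1),np.linalg.norm(c[1]-c[0]))
k=onz(p,[(277,202)],.064)[0];v=k-c.mean(0);print(k,np.degrees(np.arctan2(v[1],v[0])),np.linalg.norm(v[:2]))
```

```text
[[0.4846 0.2844 0.1   ]
 [0.5109 0.2804 0.1   ]
 [0.5038 0.2221 0.1   ]
 [0.477  0.2254 0.1   ]] [0.4941 0.2531 0.1   ]
[np.float64(-96.95954999264715), np.float64(-97.30353413006745)] 0.058693440318714034 0.02665016013897264
[0.4871 0.1987 0.064 ] -97.30278310905027 0.05486081503510903
```

Run:
```python
from h import *
from station import robot
np.set_printoptions(precision=4,suppress=True)
q=quat(np.radians(82.9)); x=[.493,.2515]
robot.goto(x+[.2],q)
robot.move_l(x+[.11],v=.15)
print(robot.move_l(x+[.05],v=.06,threshold=5))
print(robot.get_eef_pos(),robot.get_wrist_force())
robot.command_gripper(.01,35)
print(robot.get_grip_width(),robot.get_eef_pos(),robot.get_wrist_force())
robot.move_l(x+[.13],v=.1)
print(robot.get_wrist_force(),robot.get_clock())
```

```text
False
[0.4935 0.2517 0.0505] [-0.0184  0.6164 -0.6681]
0.02821932467136452 [0.4931 0.2515 0.05  ] [-0.7152  0.7239  0.0716]
[-0.2427  0.5537 -2.6857] 16.1167
```

Run:
```python
from h import *
from station import robot
np.set_printoptions(precision=4,suppress=True)
q=quat(np.radians(86.9)); 
H=np.array([.5535,-.1287]);jx=np.array([np.cos(np.radians(-93.1)),np.sin(np.radians(-93.1))])
T=H-jx*(.056+.06)
print(T)
robot.move_l([.493,.2515,.24],v=.2)
robot.move_l([*T,.24],v=.2,attitude=q)
robot.move_l([*T,.092],v=.12)
robot.pause(.3)
print(robot.get_eef_pos(),robot.get_wrist_force(),robot.get_clock(),robot.get_q())
for n in ('top','scene','wrist'):
    f=robot.grab_frame(n)[...,::-1];cv2.imwrite(f'pics/{n}5.png',f)
    if n=='top': crop(f,310,140,430,230,6,'pics/top5c.png')
    if n=='scene': crop(f,140,190,290,300,5,'pics/scene5c.png')
```

```text
[ 0.5598 -0.0129]
[ 0.56   -0.0129  0.0924] [-0.0618 -0.5711 -2.223 ] 20.0167 [-0.1776  0.2934  1.684  -0.      1.1635 -0.1234]
```

View pics/top5c.png

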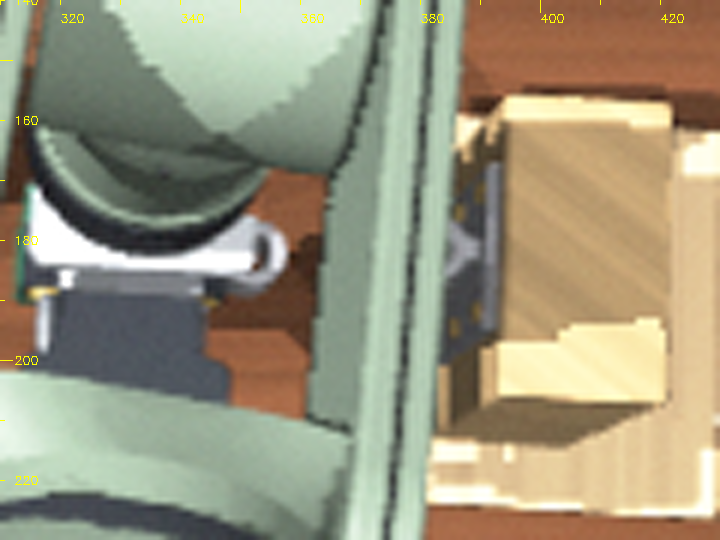

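View pics/scene5c.png

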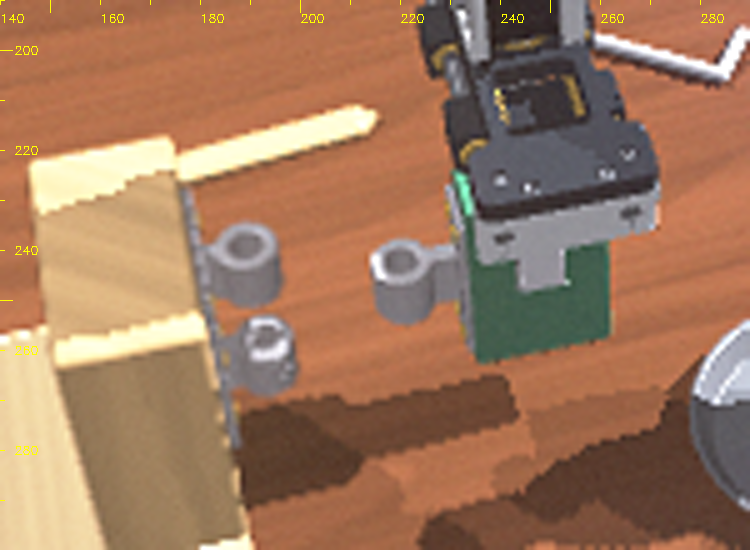

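View pics/wrist5.png

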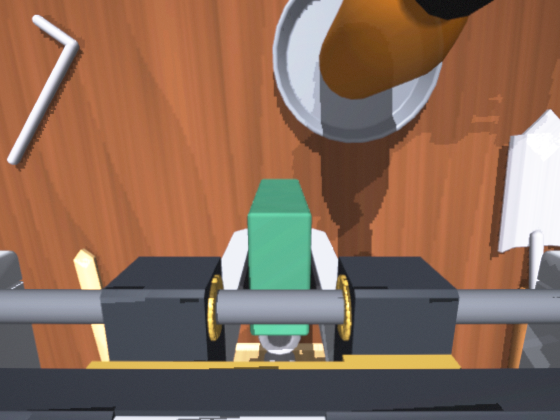

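Run:
```python
from h import *
from station import robot
np.set_printoptions(precision=4,suppress=True)
s=robot.camera_params('scene');t=robot.camera_params('top')
u=onz(s,[(189,238.6)],.135)[0];l=onz(s,[(194,256.6)],.075)[0];k=onz(s,[(220.4,242.4)],.106)[0]
print(u,l,k,'d',(u+l)/2-k)
u=onz(t,[(382.1,181.4)],.135)[0];k=onz(t,[(354.4,181.8)],.106)[0];print(u,k,u-k)
print('expected', np.array([np.cos(np.radians(-93.1)),np.sin(np.radians(-93.1))])*.06)
f=cv2.imread('pics/scene5.png');crop(f,170,225,240,270,11,'pics/scene5d.png')
```

```text
[ 0.5544 -0.1287  0.135 ] [ 0.5546 -0.1252  0.075 ] [ 0.5597 -0.0667  0.106 ] d [-0.0051 -0.0603 -0.001 ]
[ 0.5507 -0.1299  0.135 ] [ 0.5552 -0.074   0.106 ] [-0.0045 -0.0559  0.029 ]
expected [-0.0032 -0.0599]
```

View pics/scene5d.png

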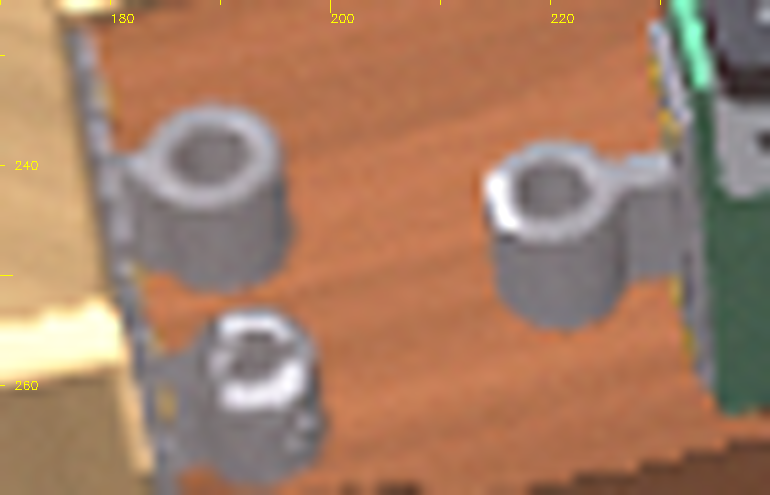

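The scene crop shows the jamb rings at (189,239) upper and (194,257) lower, and the stile's ring at (220,242). The height looks right for the gap. I'll close to 18 mm short with a small x correction and look again.

```bash
cat > st.py <<'E'
from h import *
from station import robot
np.set_printoptions(precision=4,suppress=True)
jx=np.array([np.cos(np.radians(-93.1)),np.sin(np.radians(-93.1))]);jy=np.array([-jx[1],jx[0]])
H0=np.array([.5522,-.1290])
def tgt(back,dx=0.): return [*(H0+[dx,0]-jx*(.056+back)),.092]
def shots(i):
    f=robot.grab_frame('scene')[...,::-1];cv2.imwrite(f'pics/scene{i}.png',f);crop(f,165,220,235,270,11,f'pics/scene{i}c.png')
    f=robot.grab_frame('top')[...,::-1];cv2.imwrite(f'pics/top{i}.png',f);crop(f,330,150,430,215,7,f'pics/top{i}c.png')
    print(robot.get_eef_pos(),robot.get_wrist_force(),robot.get_clock())
E
python3 - <<'E'
from st import *
print(robot.move_l(tgt(.03),v=.06,threshold=4));robot.pause(.3);shots(6)
E
```

```text
False
[ 0.5569 -0.0429  0.092 ] [-0.0515 -0.1481 -2.2289] 21.225
```

View pics/scene6c.png

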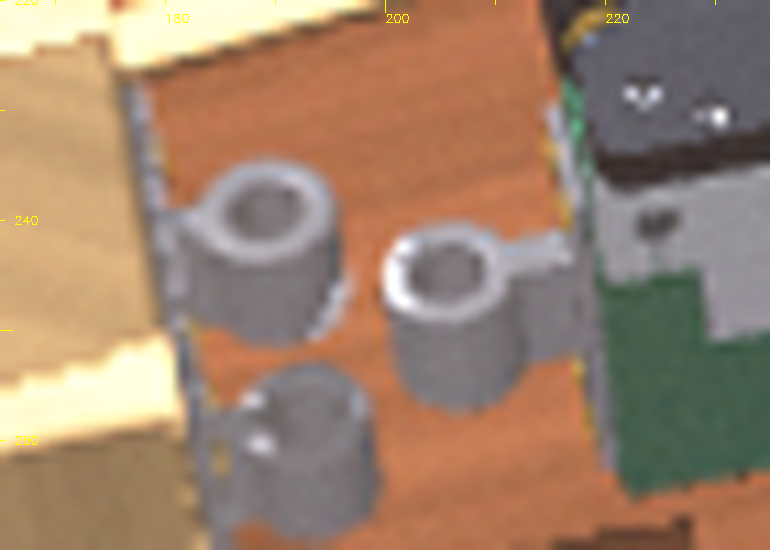

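View pics/top6c.png

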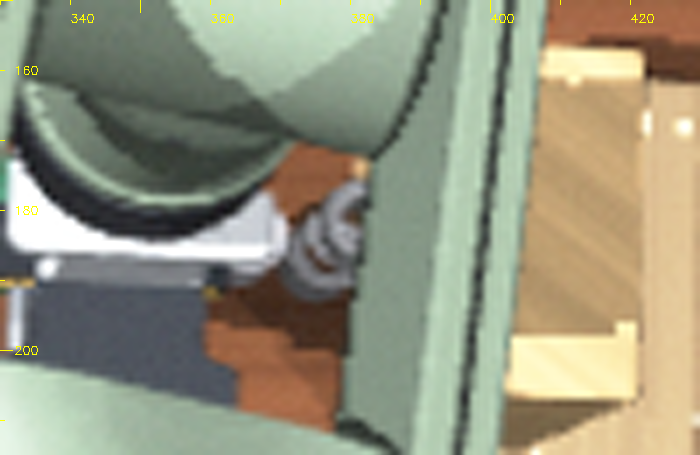

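Run:
```python
from st import *
s=robot.camera_params('scene')
u=onz(s,[(189.3,239.2)],.135)[0];l=onz(s,[(192.8,257.4)],.075)[0];k=onz(s,[(205.6,244.8)],.106)[0]
m=l+(u-l)*31/60
d=(m-k)[:2];print(u,l,k,d,'along jx',d@jx,'lat jy',d@jy)
```

```text
[ 0.5561 -0.1285  0.135 ] [ 0.556  -0.1281  0.075 ] [ 0.5565 -0.0975  0.106 ] [-0.0004 -0.0308] along jx 0.030740436560880123 lat jy 0.0012338180740647442
```

Run:
```python
from st import *
print(robot.move_l(tgt(.012,.0008),v=.03,threshold=3));robot.pause(.2);shots(7)
```

```text
False
[ 0.5567 -0.0609  0.092 ] [-0.3883  0.1189 -1.5206] 22.275
```

View pics/scene7c.png

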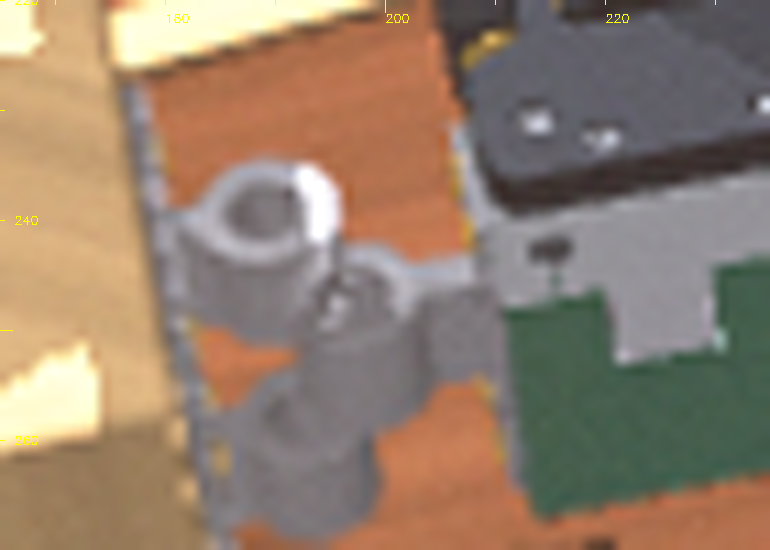

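View pics/top7c.png

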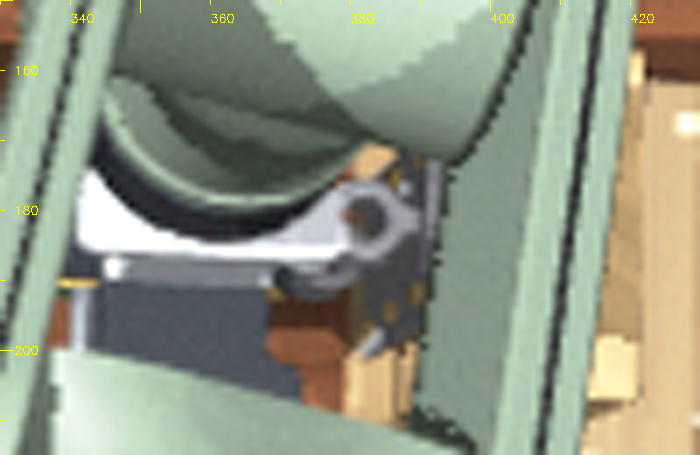

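Run:
```python
from st import *
s=robot.camera_params('scene')
k=onz(s,[(197,246.6)],.106)[0];m=np.array([.5560,-.1283]);d=m-k[:2];print(k,d@jx,d@jy)
print(robot.move_l(tgt(.0,.0010),v=.02,threshold=3));robot.pause(.4);shots(8);print(robot.get_ft_torque())
```

```text
[ 0.5557 -0.1156  0.106 ] 0.012670629276104624 0.0009754354593913026
False
[ 0.5562 -0.073   0.092 ] [-0.0121 -0.0969 -2.934 ] 23.525
[-0.0473 -0.0421 -0.0108]
```

View pics/scene8c.png

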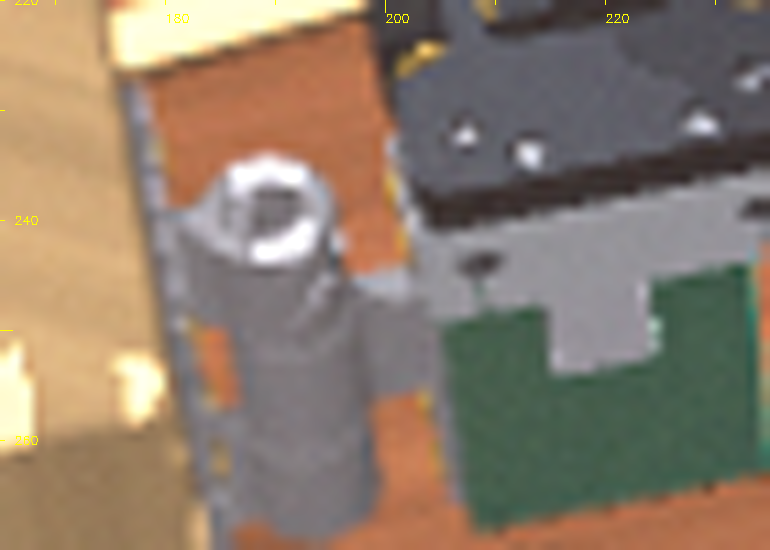

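View pics/top8c.png

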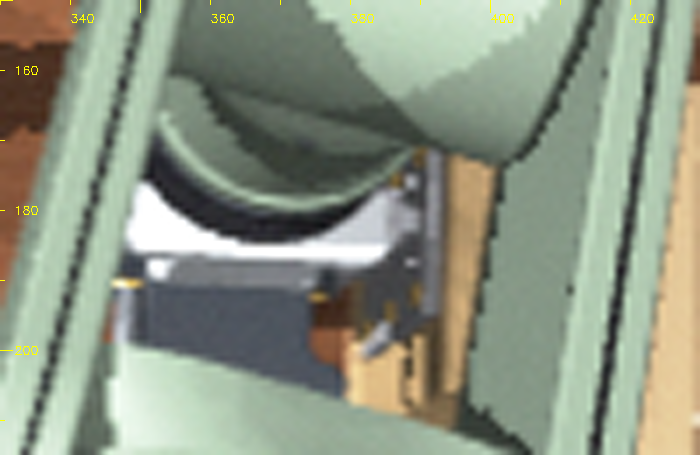

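Run:
```python
from st import *
f=cv2.imread('pics/scene8.png');g=f[232:276,175:215]
l=cv2.cvtColor(g,cv2.COLOR_BGR2LAB)
c=cv2.resize(g,None,fx=18,fy=13.6*1.0,interpolation=cv2.INTER_CUBIC)
c=cv2.convertScaleAbs(c,alpha=1.6,beta=0)
cv2.imwrite('pics/z8.png',c)
f6=cv2.imread('pics/scene6.png')
for y in range(240,272,2):
    print(y,f[y,180:212,2].tolist())
for y in range(240,272,4):
    print('6',y,f6[y,180:212,2].tolist())
```

```text
240 [153, 152, 176, 184, 184, 149, 167, 151, 111, 121, 128, 168, 248, 225, 150, 147, 187, 197, 193, 192, 192, 187, 192, 122, 73, 72, 74, 74, 109, 108, 129, 156]
242 [160, 135, 126, 134, 166, 189, 188, 173, 249, 255, 255, 255, 252, 177, 103, 170, 193, 196, 198, 197, 196, 205, 155, 146, 152, 154, 149, 152, 147, 145, 148, 149]
244 [143, 143, 126, 127, 121, 118, 121, 120, 119, 119, 124, 135, 124, 114, 123, 104, 148, 193, 199, 192, 186, 174, 132, 143, 148, 151, 127, 91, 84, 88, 130, 150]
246 [152, 155, 130, 128, 123, 121, 122, 126, 127, 127, 126, 124, 120, 156, 138, 105, 108, 120, 154, 173, 172, 174, 153, 152, 152, 152, 149, 155, 116, 145, 152, 153]
248 [126, 140, 132, 128, 125, 121, 122, 126, 127, 124, 123, 126, 138, 127, 116, 109, 124, 117, 118, 126, 126, 126, 122, 128, 145, 147, 146, 148, 113, 85, 97, 88]
250 [118, 135, 162, 187, 199, 164, 117, 129, 124, 126, 125, 125, 119, 122, 125, 131, 121, 112, 120, 125, 126, 124, 125, 127, 127, 85, 71, 70, 70, 71, 68, 71]
252 [129, 122, 143, 182, 201, 180, 133, 121, 131, 137, 137, 134, 137, 130, 126, 119, 112, 106, 115, 127, 125, 123, 125, 125, 12
[... 2112 characters left out ...]
28, 131, 125, 123, 123, 117, 113]
6 256 [255, 219, 123, 150, 180, 179, 181, 207, 186, 118, 115, 122, 125, 130, 127, 122, 127, 155, 158, 173, 179, 181, 164, 148, 137, 133, 129, 130, 123, 135, 152, 187]
6 260 [154, 136, 120, 127, 129, 138, 128, 158, 210, 185, 127, 124, 129, 129, 131, 133, 131, 117, 99, 169, 195, 194, 194, 198, 198, 201, 201, 198, 201, 201, 200, 198]
6 264 [155, 166, 160, 122, 124, 124, 130, 128, 121, 121, 125, 124, 128, 126, 127, 123, 119, 114, 106, 134, 179, 193, 189, 184, 186, 181, 179, 179, 176, 178, 176, 174]
6 268 [154, 157, 163, 163, 137, 129, 148, 161, 161, 151, 136, 131, 128, 129, 131, 143, 155, 179, 192, 188, 191, 184, 182, 188, 183, 183, 181, 183, 183, 181, 176, 179]
```

View pics/z8.png

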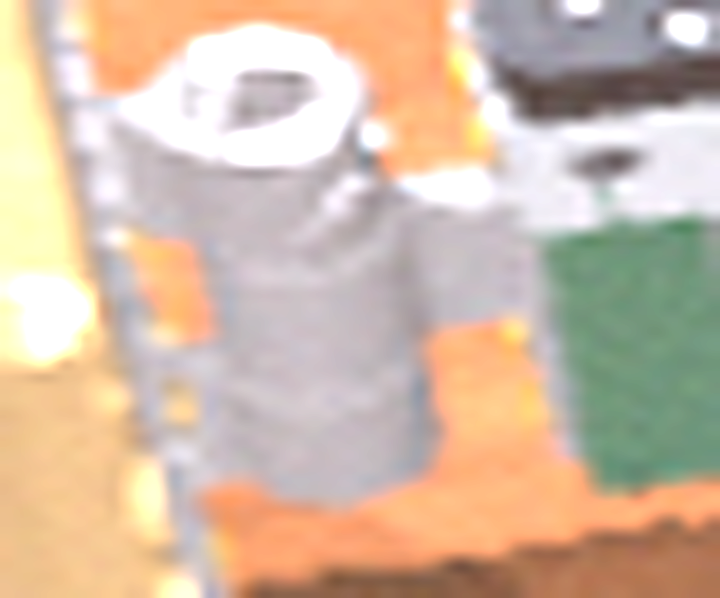

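The zoom shows the three knuckles as one continuous column at about (193,250), with thin seams at rows 252 and 260. The right edges put the stile about 0.7 mm short. I'll make that small nudge and do the final checks.

Run:
```python
from st import *
print(robot.move_l(tgt(-.0008,.0015),v=.01,threshold=3));robot.pause(.5);shots(9)
f=cv2.imread('pics/scene9.png')
for y in (242,244,252,254,256,258,260,262,264): print(y,f[y,184:202,2].tolist())
print([f[y,188:194,2].mean().round() for y in range(246,266)])
s=robot.camera_params('scene');C=np.array([.556,-.1283]);d=s['eye'][:2]-C;d/=np.linalg.norm(d)
for z in (.109,.106,.078,.075): print(z,proj(s,[*(C+.013*d),z]))
print(robot.get_grip_width(),robot.get_qd())
```

```text
False
[ 0.5567 -0.0739  0.092 ] [ 0.2169 -0.0392 -1.844 ] 24.375
242 [162, 186, 244, 255, 255, 255, 255, 255, 253, 177, 105, 169, 194, 196, 196, 198, 192, 171]
244 [122, 120, 118, 116, 120, 122, 124, 136, 124, 113, 121, 106, 150, 192, 198, 194, 189, 163]
252 [202, 165, 113, 130, 139, 135, 138, 135, 134, 134, 125, 118, 115, 112, 122, 125, 126, 127]
254 [199, 165, 128, 124, 126, 129, 128, 128, 127, 126, 124, 121, 112, 103, 116, 126, 127, 122]
256 [179, 170, 144, 121, 125, 129, 131, 126, 123, 127, 121, 120, 116, 113, 127, 151, 160, 167]
258 [128, 132, 128, 123, 123, 125, 129, 127, 129, 125, 124, 117, 115, 114, 123, 170, 183, 187]
260 [131, 135, 127, 129, 134, 137, 133, 122, 130, 129, 130, 126, 121, 115, 100, 166, 194, 195]
262 [151, 161, 128, 125, 123, 123, 130, 132, 133, 129, 123, 123, 119, 116, 102, 145, 193, 202]
264 [132, 137, 128, 123, 119, 121, 124, 126, 128, 123, 123, 121, 121, 114, 103, 134, 182, 191]
[np.float64(129.0), np.float64(129.0), np.float64(129.0), np.float64(126.0), np.float64(124.0), np.float64(128.0), np.float64(136.0), np.float64(125.0), np.float64(127.0), np.float64(128.0), np.float64(127.0), np.float64(127.0), np.float64(126.0), np.float64(127.0), np.float64(131.0), np.float64(127.0), np.float64(128.0), np.float64(124.0), np.float64(124.0), np.float64(124.0)]
0.109 [[191.7295 252.0659]]
0.106 [[191.8976 252.9813]]
0.078 [[193.4372 261.3413]]
0.075 [[193.5991 262.2177]]
0.02803243218826396 [-0.0022 -0.0005 -0.0013 -0.      0.0001  0.0016]
```

View pics/scene9.png

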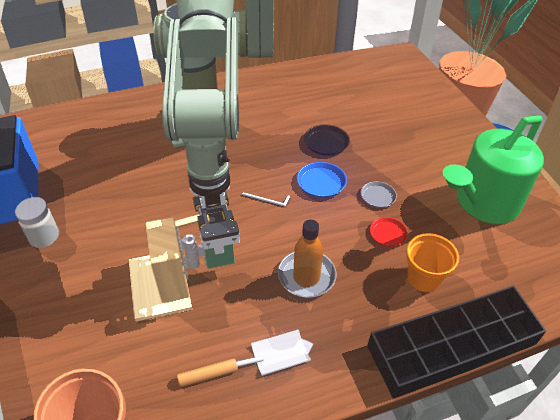

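Run:
```python
from station import robot
print(robot.get_wrist_force(),robot.get_clock()); robot.finish_job()
```

```text
[ 0.21686758 -0.03919321 -1.84395932] 24.375
the job is handed in; nothing more can be done
```

The bottle stands upright and released in the large grey saucer. The stile was handed in at 24.4 s of the 58 s limit, held upright in the air with its knuckle between the jamb's two.

- **Bottle:** the last scene picture shows it upright inside the saucer with floor visible all round. The pot, trowel, marker and pin look untouched.
- **Contact with the jamb:** sideways wrist force at the end was 0.2 N or less. The contact threshold never tripped while I brought the knuckle in, and the fingers still held the full 28 mm.
- **Knuckle height and approach depth:** the three knuckles appear as one column, with a thin seam above and below the stile's knuckle. The column's edges line up to about half a pixel, or roughly 1 mm.
- **Disagreement in the sideways (x) alignment:** the cameras gave different positions for the hole axis. I finished at x = 0.5537. The top camera suggested about 0.552, the scene camera 0.5534 and the wrist camera 0.554, so the offset could be up to about 2 mm.
- **Not checked:** I could not look straight down through the three holes, because the arm hid them in the top view.

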